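# Snap the right cap onto a washed bottle

## Robot

A 6-joint arm with a two-finger parallel gripper is mounted at the origin on the work surface. World frame = base frame: x ahead of the robot, y to its left, z up, the work surface at z = 0. Lengths are in m, angles in degrees, forces in N, time in s.
With the tool pointing down it reaches from about 0.4 to 0.825 m from the base axis. Payload 7 kg.
Tool frame: the origin (TCP) lies on the mounting face of the last link; the fingertips stand 178 mm ahead of it and the grasp point (between the pads) lies 159 mm ahead of it; z points along the fingers, y is the direction in which the jaws open and shut (so a half turn about z gives the same grasp; the last joint's range is limited). The gripper opens to 88 mm and grips with 3 to 60 N. Pads are 19 mm wide; open, the fingers measure 130 mm over their backs; the gripper's body (78 mm by 193 mm) begins 47 mm behind the grasp point.
Start: joints at [-54.769, 20.546, 0.682, 0, -70.136, -16.507], TCP at [0.217, -0.639, 0.405] pointing down, gripper open.
Joint ranges: [-176.03, 176.03], [-82.01, 121.73], [-58.28, 71.71], [-173.87, 95.51], [-174.79, -0.11], [-173.66, 173.66]. Speed limits (degrees/s): [136.94, 136.94, 172.46, 180, 180, 180].

## Interface

Orientations are given as [roll, pitch, yaw] about the fixed x, y, z axes, in that order (R = Rz(yaw) Ry(pitch) Rx(roll)).
In Python, from plant import r gives the robot as it stands. The module is installed in compiled form; this text tells all that it offers.
- The arm moves only by the tool carry_out, never from a script. Its argument "plan" is a list of rows, each a list of 3 entries, a list of its own where there are three numbers: the shift along the tool's x, y, z in m, then the turn, a rotation vector about the tool's x, y, z in degrees, then the closure in counts, from 0 (fully open) to 255 (shut). In form: [[[x, y, z], [ax, ay, az], hand], ...]. A call has 1 to 12 rows; each row shifts and turns the commanded pose from where the row before left it, along the tool's axes as they then stand; what a row does not reach is not made up. A row lasts 1/12 s, in which the tool goes at most 41.7 mm and 7.16 degrees, less where a joint would pass 70% of its speed; a pose out of reach is approached as far as the arm can. A call is refused whole if a number of a shift passes 0.0417 or a number of a turn 7.16, either way. A call with a gripper value outside its range is refused whole. The fingers move at their own pace and stop on an object; "grip_force" is the grip in N (left out, the last holds). Time passes only in rows, so rows that do not move let the fingers close. It gives the time, the measured TCP pose, the force and the opening at its end, in the units of the state.
- r.get_state(): the state, without advancing time (a new reading comes with each control period).
- r.capture(name): name is "scene" or "top"; returns the picture (420x560x3 uint8, red, green, blue); there is no depth.
- r.get_calibration(name): a dict with "K" (3x3 intrinsics, pixels), "rvec" (rotation vector, rad) and "tvec" (3), from world to camera coordinates, as OpenCV has them. Camera axes: x right, y down, z forward; pixel columns grow to the right and rows downward; lengths in m; the calibration is good to about 2 mm. A picture is of the moment at which its call begins. get_calibration takes no time and is no camera call.
- r.close_job(): hands the job in, once; it reports no verdict.
The state is a dict: "time_s": time; "joints": joint angles; "qd": joint speeds; "joint_torque": joint torques, N m; "tcp_pos": TCP position; "eef_rot": TCP orientation; "contact_force": force on the tool from outside, world axes, zero at the start; "moment": the same for the moment, N m; "gripper_width": finger opening in m.
Only numpy, scipy, OpenCV 4.12 (cv2) and the standard library are available. Lean on these libraries where they do the work, as an engineer would, in place of code of your own. Each camera call takes 0.05 s, during which the arm holds its last target. There are 200 camera calls.

## Task

Close the washed glass bottle that stands on the black rubber mat: take the push-on cap of its size from the counter, set it on the mouth and press straight down until it clicks, and keep pressing past the click until it is fully home. The program finishes while still bearing down on the cap, about as hard as the click took, with the bottle upright on the mat; do not let go. Leave the other open bottle, the other cap and everything else on the counter where they are.

Things in the scene. Friction and masses are not known exactly. Their poses are not given: they have to be found in the camera images.
- mat: Black ribbed rubber mat, 130 x 130 mm and 1 mm thick, lying flat on the counter: a bottle on it stands at counter height. Origin: its centre. One of the two open bottles stands on it, the one to close.
- bottle_narrow: Clear glass bottle, empty and open, 150 mm high, body diameter 64 mm, 26 mm lip with a 31 mm snap bead 6 mm below it, straight neck down to 24 mm below the lip; 0.26 kg, stands loose. Origin: centre of its foot; z up along its axis. The other size is 'bottle_wide'. Starts either on the mat or in the wooden crate.
- bottle_narrow_mouth (a point): Centre of the narrow bottle's mouth, level with the top of its lip, 150 mm above its foot.
- bottle_wide: Clear glass bottle, empty and open, 135 mm high, body diameter 72 mm, 40 mm lip with a 45 mm snap bead 6 mm below it, straight neck down to 24 mm below the lip; 0.26 kg, stands loose. Origin: centre of its foot; z up along its axis. The other size is 'bottle_narrow'. Starts in the other of those two places.
- bottle_wide_mouth (a point): Centre of the wide bottle's mouth, level with the top of its lip, 135 mm above its foot.
- cap_narrow: White plastic push-on cap, ribbed, 40 mm outside diameter (the width to grip), 19 mm high, 35 g, lying open side down on the counter in one of two places on the left. Origin: centre of its lower rim; z up through its top. Fits only the bottle with the 26 mm lip; the springy snap ring inside centres it if it comes down within about 2 mm of the bottle's axis.
- cap_narrow_seat (a point): Centre of the sealing face inside this cap, 15 mm above its rim, 4 mm under its top; fully home it meets the centre of the mouth at a hard stop. Coming down, the snap ring touches the bead 6 mm above home; the resistance rises to about 10 N at 3.5 mm above home, then the cap clicks over and the resistance drops away. It must be pressed on from there.
- cap_wide: White plastic push-on cap, ribbed, 54 mm outside diameter (the width to grip), 19 mm high, 35 g, lying open side down on the counter in one of two places on the left. Origin: centre of its lower rim; z up through its top. Fits only the bottle with the 40 mm lip; the springy snap ring inside centres it if it comes down within about 2 mm of the bottle's axis.
- cap_wide_seat (a point): Centre of the sealing face inside this cap, 15 mm above its rim, 4 mm under its top; fully home it meets the centre of the mouth at a hard stop. Coming down, the snap ring touches the bead 6 mm above home; the resistance rises to about 10 N at 3.5 mm above home, then the cap clicks over and the resistance drops away. It must be pressed on from there.
- crate: Low wooden bottle crate, 200 x 290 mm, walls 74 mm high, at the right; fixed. Origin: centre of its underside. Two bottles in it are closed already and the second open one waits there; nothing in it is to be touched.
- jar_a: Jam jar, 68 mm diameter, 88 mm high; bystander. Origin: centre of its foot.
- jar_b: Jam jar, 68 mm diameter, 88 mm high; bystander. Origin: centre of its foot.
- spray: Trigger spray bottle, 68 mm diameter, 211 mm high; bystander. Origin: centre of its foot.
- jar_lid: Loose brass-coloured metal jar lid, 70 mm diameter, 14 mm high, a screw lid for jam jars and of no use here; bystander. Origin: centre of its underside.
- label_roll: Roll of paper labels standing flat, 72 mm diameter, 30 mm high; bystander. Origin: centre of its underside.
- marker: Whiteboard marker lying on the counter, 130 mm long, 19 mm thick; bystander. Origin: under its middle, x along it.
- brush: Bottle brush with a wooden handle and a round bristle head 36 mm thick, lying on the counter, 230 mm long; bystander. Origin: on the counter under its middle, x along it towards the bristles.
Things that resemble listed ones, but are neither listed nor needed, are in the scene too. What is shaped like the cap_narrow but green is not meant.

How it is judged (in metres and radians):
On the way, in this order (a step that is already met when the one before it is completed fails the run):
1. the cap of the right size is lifted off the counter (((horizontal distance between bottle_narrow and mat below 0.05 m and height (world z) of cap_narrow above 0.05 m) or (horizontal distance between bottle_wide and mat below 0.05 m and height (world z) of cap_wide above 0.05 m))), for 0.2 s.
2. it has clicked onto the bottle on the mat and sits fully home (((horizontal distance between bottle_narrow and mat below 0.05 m and z of cap_narrow_seat in the frame of bottle_narrow_mouth below 0.0016 m and horizontal distance between cap_narrow_seat and bottle_narrow_mouth below 0.003 m and angle between the z axis of cap_narrow and the z axis of bottle_narrow, either way round below 0.06 rad and height (world z) of cap_narrow_seat above 0.1 m) or (horizontal distance between bottle_wide and mat below 0.05 m and z of cap_wide_seat in the frame of bottle_wide_mouth below 0.0016 m and horizontal distance between cap_wide_seat and bottle_wide_mouth below 0.003 m and angle between the z axis of cap_wide and the z axis of bottle_wide, either way round below 0.06 rad and height (world z) of cap_wide_seat above 0.1 m))), for 0.2 s.
At the end, for the whole second after the job is handed in: The bottle on the mat (within 50 mm of its centre) stands upright (0.06 rad) and still; its own cap is fully home (less than 1.6 mm proud, centred to 3 mm, square to 0.06 rad), and through the last second the robot still presses the cap onto the bottle with more than 5 N (((horizontal distance between bottle_narrow and mat below 0.05 m and z of cap_narrow_seat in the frame of bottle_narrow_mouth below 0.0016 m and horizontal distance between cap_narrow_seat and bottle_narrow_mouth below 0.003 m and angle between the z axis of cap_narrow and the z axis of bottle_narrow, either way round below 0.06 rad and height (world z) of cap_narrow_seat above 0.1 m and angle between bottle_narrow's own z axis and vertical below 0.06 rad and height (world z) of bottle_narrow below 0.004 m and linear speed of bottle_narrow below 0.02 m/s and contact force between cap_narrow and bottle_narrow above 5 N and contact force between any of the fingers, the arm and cap_narrow above 1 N) or (horizontal distance between bottle_wide and mat below 0.05 m and z of cap_wide_seat in the frame of bottle_wide_mouth below 0.0016 m and horizontal distance between cap_wide_seat and bottle_wide_mouth below 0.003 m and angle between the z axis of cap_wide and the z axis of bottle_wide, either way round below 0.06 rad and height (world z) of cap_wide_seat above 0.1 m and angle between bottle_wide's own z axis and vertical below 0.06 rad and height (world z) of bottle_wide below 0.004 m and linear speed of bottle_wide below 0.02 m/s and contact force between cap_wide and bottle_wide above 5 N and contact force between any of the fingers, the arm and cap_wide above 1 N))); the arm keeps its last pose, push and grip.
It fails at once if a bottle is knocked over or lifted (angle between any of bottle_narrow, bottle_wide's own z axis and vertical above 0.35 rad or height (world z) of any of bottle_narrow, bottle_wide above 0.03 m).
It fails at once if the other bottle or the other cap is moved by more than 30 mm ((horizontal distance between bottle_narrow and mat below 0.05 m and distance of any of bottle_wide, cap_wide from where it was at the start of the episode above 0.03 m) or (horizontal distance between bottle_wide and mat below 0.05 m and distance of any of bottle_narrow, cap_narrow from where it was at the start of the episode above 0.03 m)).
It fails at once if a bystander is moved by more than 30 mm (distance of any of jar_a, jar_b, spray, jar_lid, label_roll, marker, brush from where it was at the start of the episode above 0.03 m).
It also fails if it takes over 48 s, if anything falls off the work surface, if the arm or the gripper's body presses on something with over 40 N, if the wrist force passes 120 N, or if a joint passes its speed limit or range.

## Working session

There is one attempt and no reset: what is moved stays moved. The work goes in short steps, Python scripts to look and compute and a tool call to move; the robot and the scene stay as the last step left them, time stands still between calls to the robot, and variables do not carry over. Pictures are saved under pics/ and viewed, about 8 in all and at most 12, crops included, and the job is handed in when it is done.

Besides the shell and the picture viewer there is one more tool, called as a command line: name --argument value ..., lists and objects as JSON in quotes. carry_out: Moves the arm, as the interface text tells. Its arguments: {"type":"object","properties":{"plan":{"type":"array","items":{"type":"array"}},"grip_force":{"type":"number"}},"required":["plan"]}

```bash
mkdir -p pics; cat > h.py <<'E'
import numpy as np, cv2
from plant import r
def cal(n):
    c=r.get_calibration(n); R=cv2.Rodrigues(np.array(c["rvec"],float))[0]
    return np.array(c["K"],float),R,np.array(c["tvec"],float).reshape(3)
def back(n,u,v,z):
    K,R,t=cal(n); d=R.T@np.linalg.solve(K,[u,v,1.]); o=-R.T@t
    return o+d*(z-o[2])/d[2]
def proj(n,p):
    K,R,t=cal(n); q=K@(R@np.array(p,float)+t); return q[:2]/q[2]
def save(n,f,crop=None,s=1):
    im=r.capture(n)[:,:,::-1]
    if crop: a,b,c,d=crop; im=im[b:d,a:c]
    cv2.imwrite("pics/"+f,cv2.resize(im,None,fx=s,fy=s,interpolation=cv2.INTER_CUBIC))
E
python3 - <<'E'
from h import *
save("scene","s0.png",s=1.4);save("top","t0.png",s=1.4)
for n in("scene","top"):
    K,R,t=cal(n);print(n,-R.T@t,K[0,0],R[2])
print(r.get_state())
E
```

```text
scene [ 1.07600853 -0.2687979   0.96803409] 389.6126645971614 [-0.49509928  0.31477887 -0.80980922]
top [0.32433167 0.06190094 1.24139667] 480.54858519271943 [ 0.19469476 -0.0024362  -0.98086086]
{'time_s': 0.1, 'joints': array([-5.47677857e+01,  2.05858736e+01,  6.39074659e-01, -1.83266948e-02,
       -7.01362196e+01, -1.65071943e+01]), 'qd': array([-0.02020225, -0.07232065,  0.06829212,  0.08540028, -0.07204326,
       -0.00335381]), 'joint_torque': array([ 5.68022206e-04, -5.84162271e+01,  2.93749756e+01,  7.01553047e+00,
        1.01895348e-02, -8.87190754e-05]), 'tcp_pos': array([ 0.21663588, -0.63910181,  0.40383117]), 'eef_rot': array([ 1.79915507e+02, -7.07155454e-03, -1.61281214e+02]), 'contact_force': array([0.30083962, 0.33324115, 0.57851701]), 'moment': array([-0.00189377, -0.00208658,  0.02562673]), 'gripper_width': 0.08796150470777502}
```

View pics/s0.png

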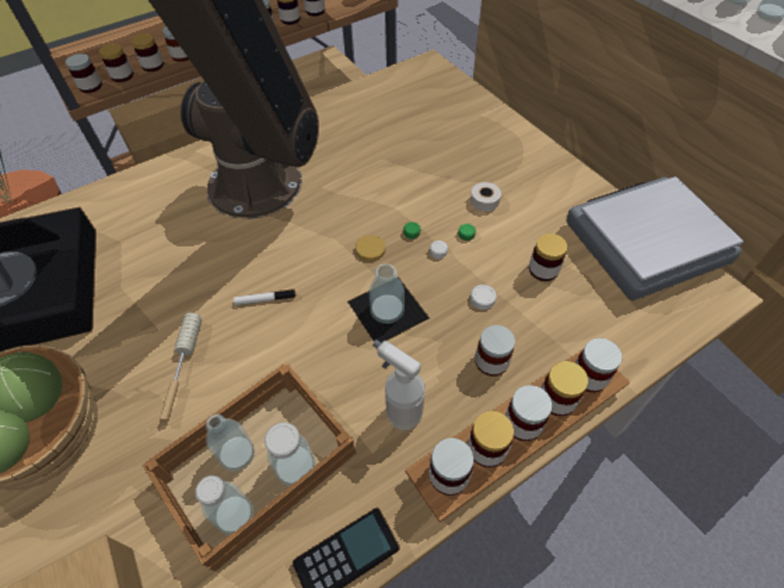

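View pics/t0.png

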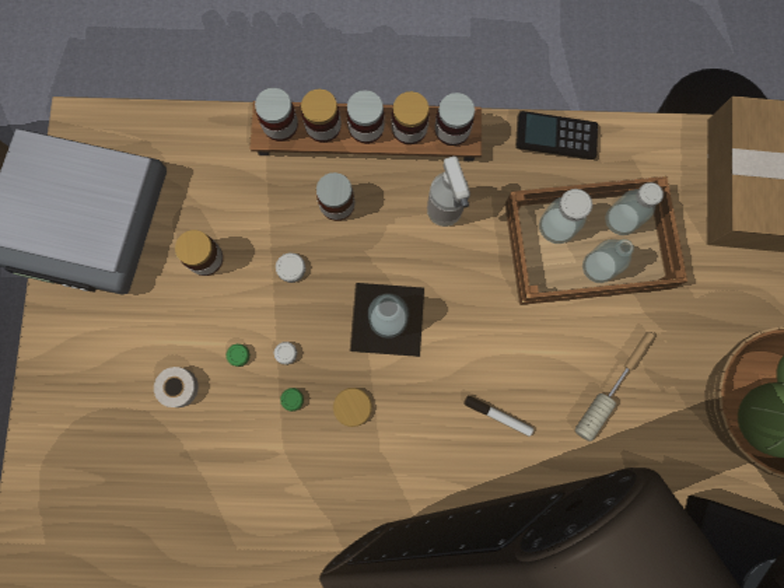

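Scene view: the mat is at about (388,305), with an open bottle on it. White caps are at (438,250) and (483,297), green look-alikes at (412,230) and (467,232), and the brass lid at (370,247). In the top view the white caps are at (285,352), smaller, and (290,267), larger. Next: which bottle is on the mat.

```bash
python3 - <<'E'
from h import *
a=r.capture("top")[:,:,::-1]; b=r.capture("scene")[:,:,::-1]
cv2.imwrite("pics/raw_t.png",a);cv2.imwrite("pics/raw_s.png",b)
R=lambda im,x,y,w,h,s:cv2.resize(im[y:y+h,x:x+w],None,fx=s,fy=s,interpolation=cv2.INTER_CUBIC)
p=R(a,185,175,130,100,6)
cv2.imwrite("pics/t1.png",p)
q=np.hstack([R(b,235,175,80,80,5),R(b,130,280,80,80,5)])
q2=np.hstack([R(b,290,160,80,40,5),R(b,310,180,80,40,5)])
cv2.imwrite("pics/s1.png",np.vstack([q,q2]))
for n,p in(("top",(203.5,251.6)),("top",(207,191))):print(back(n,*p,.019))
E
```

```text
[0.44722929 0.25231173 0.019     ]
[0.60553278 0.25224753 0.019     ]
```

View pics/t1.png

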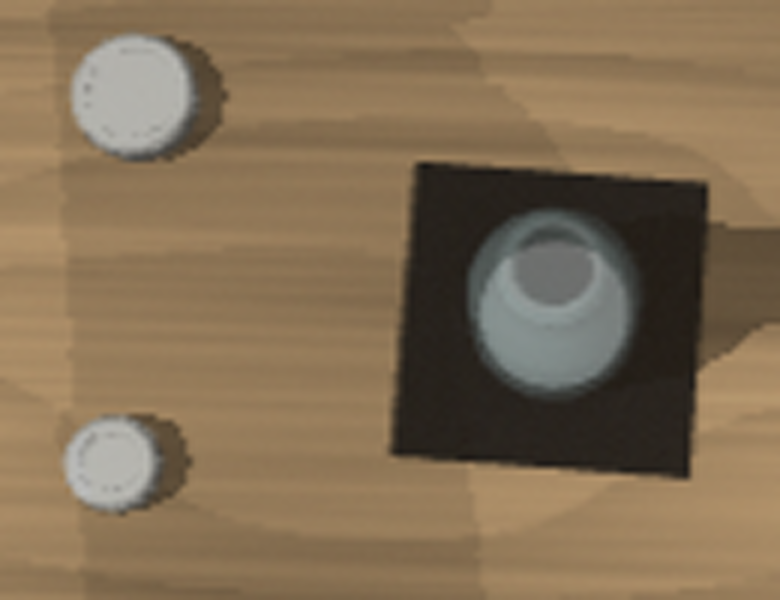

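View pics/s1.png

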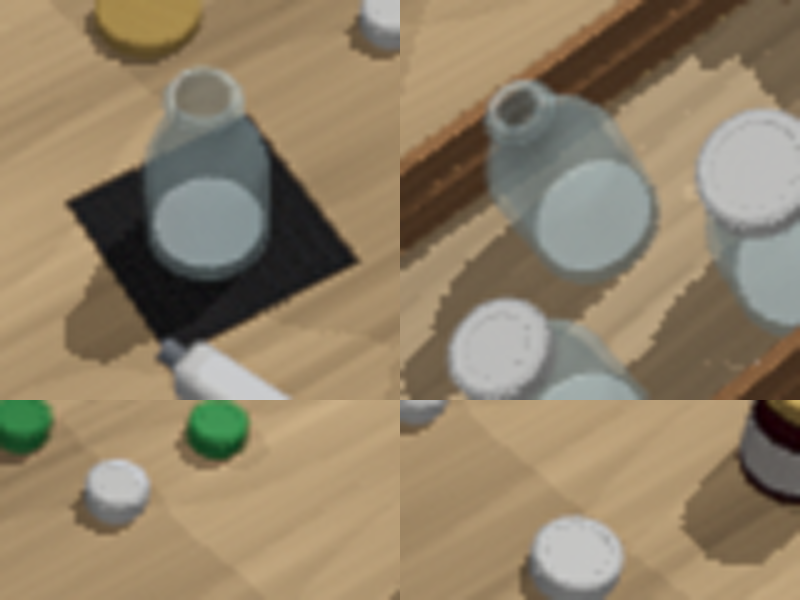

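The mat bottle's lip-to-body ratio is about 0.6 and its opening about 40 mm, so it is the wide bottle; the crate's open bottle has the small neck. The cap I want is the larger white one at top (290,267), about 52 mm. The smaller white cap (285,352), the greens (237,354) and (291,399), and the brass lid (352,407) are rejected. I'll refine with overlays.

```bash
cat > ov.py <<'E'
from h import *
def circ(im,n,x,y,z,rad,col,x0,y0,s):
    th=np.linspace(0,2*np.pi,60)
    P=np.array([proj(n,(x+rad*np.cos(t),y+rad*np.sin(t),z)) for t in th])
    P=((P+.5-[x0,y0])*s-.5)
    cv2.polylines(im,[np.round(P*8).astype(np.int32)],True,col,1,cv2.LINE_AA,3)
E
python3 - <<'E'
from ov import *
mt=back("top",277.4,220.7,.135); ms=back("scene",276,194.4,.135)
ct=back("top",207.2,190.8,.019); cs=back("scene",310+578/5,180+(555-400)/5,.019)
print(mt,ms,ct,cs)
m=(mt+ms)/2;c=(ct+cs)/2
a=cv2.imread("pics/raw_t.png");b=cv2.imread("pics/raw_s.png")
def tile(im,n,x0,y0,w,h,s,L):
    o=cv2.resize(im[y0:y0+h,x0:x0+w],None,fx=s,fy=s,interpolation=cv2.INTER_CUBIC)
    for l in L: circ(o,n,*l,x0,y0,s)
    return o
B=[(m[0],m[1],.135,.020,(0,0,255)),(m[0],m[1],.129,.0225,(0,255,255)),(m[0],m[1],.0,.036,(0,255,0))]
C=[(c[0],c[1],.019,.027,(0,0,255)),(c[0],c[1],0,.027,(0,255,0))]
o=np.vstack([np.hstack([tile(a,"top",255,200,50,50,8,B),tile(b,"scene",251,183,50,50,8,B)]),
 np.hstack([tile(a,"top",190,175,40,25,10,C),tile(b,"scene",325,200,40,25,10,C)])])
cv2.imwrite("pics/o1.png",o[:,:])
E
```

```text
[0.51231837 0.0661264  0.135     ] [0.52352776 0.06960498 0.135     ] [0.60608207 0.25175655 0.019     ] [0.74904818 0.44955577 0.019     ]
```

View pics/o1.png

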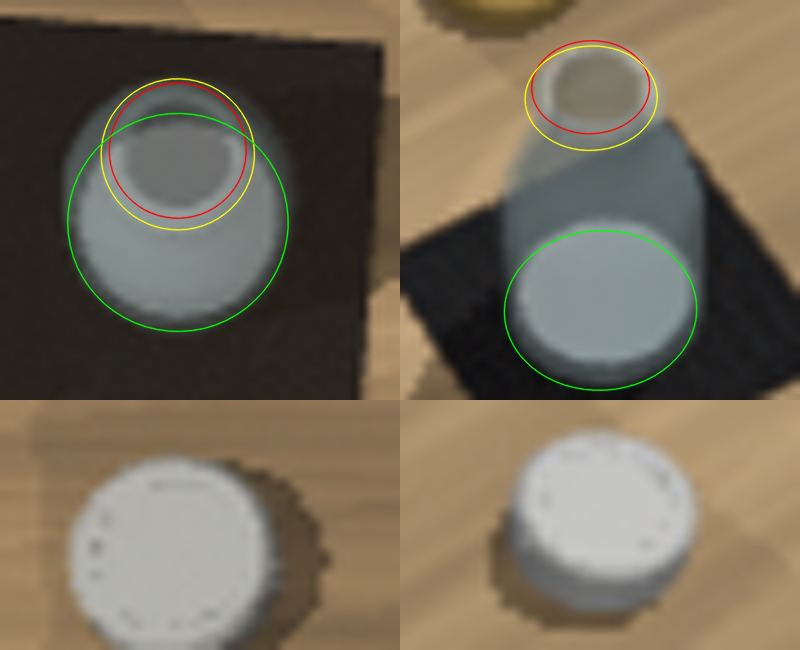

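```bash
python3 - <<'E'
from ov import *
from scipy.optimize import least_squares as LS
J=lambda n,p:np.array([proj(n,np.add(p,d))-proj(n,p) for d in((.01,0,0),(0,.01,0))])*.1
print(J("top",(.52,.067,.135)),J("scene",(.52,.067,.135)))
obs_m=[("top",255+178.5/8-.06,200+(150-5)/8,.135),("scene",251+198/8,183+89/8,.135)]
obs_f=[("top",255+178/8,200+(222-8)/8,0),("scene",251+203/8,183+305/8,0)]
print([proj(n,(.5179,.0679,z)) for n,_,_,z in obs_m+obs_f])
f=lambda o:LS(lambda p:np.ravel([proj(n,(p[0],p[1],z))-(u,v) for n,u,v,z in o]),[.5,.1])
for o in(obs_m,obs_f):
    q=f(o);print(q.x,q.fun,[back(*k)[:2] for k in o])
# caps: threshold blobs
for n,(x0,y0,w,h) in(("top",(190,175,40,40)),("scene",(325,195,40,40))):
    im=cv2.imread("pics/raw_%s.png"%n[0])[y0:y0+h,x0:x0+w]
    hsv=cv2.cvtColor(im,cv2.COLOR_BGR2HSV)
    m=((hsv[...,2]>150)&(hsv[...,1]<35)).astype(np.uint8)
    M=cv2.moments(m,True);u,v=M['m10']/M['m00']+x0,M['m01']/M['m00']+y0
    print(n,u,v,M['m00'],back(n,u,v,.019))
E
```

```text
[[ 0.01171458 -0.42046205]
 [-0.42765953 -0.01150928]] [[ 0.20258346  0.24189208]
 [ 0.30812517 -0.16370544]]
[array([276.70649186, 218.32465513]), array([274.33719247, 193.32546697]), array([276.73709246, 227.23729599]), array([275.57317466, 221.10954248])]
[0.51994945 0.06799056] [-0.56054058 -0.66491801 -0.97185886 -0.32174307] [array([0.5184082 , 0.06663762]), array([0.52235776, 0.0695623 ])]
[0.51938017 0.06793221] [-0.50960295 -0.07302931 -0.52183101  0.31932879] [array([0.51922341, 0.06659594]), array([0.5192962 , 0.06985512])]
top 206.19444444444446 190.05555555555554 288.0 [0.60800088 0.25448704 0.019     ]
scene 346.3842794759825 213.22707423580786 229.0 [0.62344159 0.25056747 0.019     ]
```

```bash
python3 - <<'E'
from h import *
for k,u,v,z in(("jarS",335,188,.088),("jarG",195,247,.088),("sprayhead",455,180,.2),("spraybase",445,210,.02),("crateTL",512,192,.074),("lid",352,407,.014),("mat",388,319,0),("capw",206.4*1.4,190.25*1.4,.019),("green",237,354,.019)): print(k,back("top",u/1.4,v/1.4,z)[:2])
print(back("scene",345.05,210.05,.019),back("scene",496/1.4,335/1.4,.088),back("scene",550/1.4,246/1.4,.088))
s=r.get_state();print(s["tcp_pos"],s["eef_rot"])
E
```

```text
jarS [0.73853673 0.16840814]
jarG [0.62196463 0.41076632]
sprayhead [ 0.71765697 -0.03703602]
spraybase [ 0.72510843 -0.03564126]
crateTL [ 0.74516886 -0.15322984]
lid [0.35252217 0.12703665]
mat [0.51629241 0.06679558]
capw [0.60749546 0.2539224 ]
green [0.44171018 0.33893953]
[0.61220654 0.25465044 0.019     ] [0.73291139 0.17676957 0.088     ] [0.62821357 0.41164771 0.088     ]
[ 0.21664489 -0.63918473  0.40407788] [ 1.79943749e+02 -7.06401303e-03 -1.61278386e+02]
```

carry_out --plan '[[[-0.025,0.0275,0.003],[0,0,0],0],[[-0.025,0.0275,0.003],[0,0,0],0],[[-0.025,0.0275,0.003],[0,0,0],0],[[-0.025,0.0275,0.003],[0,0,0],0],[[-0.025,0.0275,0.003],[0,0,0],0],[[-0.025,0.0275,0.003],[0,0,0],0],[[-0.025,0.0275,0.003],[0,0,0],0],[[-0.025,0.0275,0.003],[0,0,0],0],[[-0.025,0.0275,0.003],[0,0,0],0],[[-0.025,0.0275,0.003],[0,0,0],0],[[-0.025,0.0275,0.003],[0,0,0],0],[[-0.025,0.0275,0.003],[0,0,0],0]]' --grip_force 30

```text
time_s: 1.2
tcp_pos: [0.395, -0.2287, 0.3687]
eef_rot: [-180.0, 0.0, -161.3]
contact_force: [0.8, -0.4, 0.3]
gripper_width: 0.0881
```

carry_out --plan '[[[-0.025,0.0275,0.003],[0,0,0],0],[[-0.025,0.0275,0.003],[0,0,0],0],[[-0.025,0.0275,0.003],[0,0,0],0],[[-0.025,0.0275,0.003],[0,0,0],0],[[-0.025,0.0275,0.003],[0,0,0],0],[[-0.025,0.0275,0.003],[0,0,0],0],[[-0.025,0.0275,0.003],[0,0,0],0],[[-0.025,0.0275,0.003],[0,0,0],0],[[-0.025,0.0275,0.003],[0,0,0],0],[[-0.025,0.0275,0.003],[0,0,0],0],[[-0.025,0.0275,0.003],[0,0,0],0],[[-0.025,0.0275,0.003],[0,0,0],0]]'

```text
time_s: 2.2
tcp_pos: [0.5734, 0.1803, 0.3325]
eef_rot: [180.0, 0.0, -161.3]
contact_force: [1.9, -0.2, 0.2]
gripper_width: 0.0876
```

carry_out --plan '[[[0,0,0],[0,0,-7],0],[[0,0,0],[0,0,-7],0],[[0,0,0],[0,0,-7],0],[[0,0,0],[0,0,-7],0],[[0,0,0],[0,0,-7],0],[[0,0,0],[0,0,-7],0],[[0,0,0],[0,0,-7],0],[[0,0,0],[0,0,-7],0],[[0,0,0],[0,0,-7],0],[[0,0,0],[0,0,-7],0],[[0,0,0],[0,0,-7],0],[[0,0,0],[0,0,-7],0]]'

```text
time_s: 3.2
tcp_pos: [0.573, 0.1784, 0.3325]
eef_rot: [180.0, -0.0, -76.9]
contact_force: [0.7, -0.7, -0.1]
gripper_width: 0.0874
```

carry_out --plan '[[[0,0,0],[0,0,-7],0],[[0,0,0],[0,0,0],0],[[0,0,0],[0,0,0],0]]'

```text
time_s: 3.45
tcp_pos: [0.573, 0.1784, 0.3325]
eef_rot: [180.0, 0.0, -70.5]
contact_force: [0.7, 0.0, 0.0]
gripper_width: 0.0876
```

carry_out --plan '[[[-0.0118,-0.0119,0.022],[0,0,0],0],[[-0.0118,-0.0119,0.022],[0,0,0],0],[[-0.0118,-0.0119,0.022],[0,0,0],0],[[-0.0118,-0.0119,0.022],[0,0,0],0],[[-0.0118,-0.0119,0.022],[0,0,0],0],[[0,0,0],[0,0,0],0],[[0,0,0],[0,0,0],0]]'

```text
time_s: 4.03
tcp_pos: [0.6089, 0.2543, 0.2207]
eef_rot: [179.8, -0.1, -70.4]
contact_force: [0.3, -0.7, 0.3]
gripper_width: 0.0872
```

```bash
python3 - <<'E'
from h import *
a=r.capture("top")[:,:,::-1]; b=r.capture("scene")[:,:,::-1]
R=lambda im,x,y,w,h,s:cv2.resize(im[y:y+h,x:x+w],None,fx=s,fy=s,interpolation=cv2.INTER_CUBIC)
cv2.imwrite("pics/g0.png",np.hstack([R(a,165,150,80,100,5),R(b,305,140,80,100,5)]))
E
```

```text
(no output)
```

View pics/g0.png

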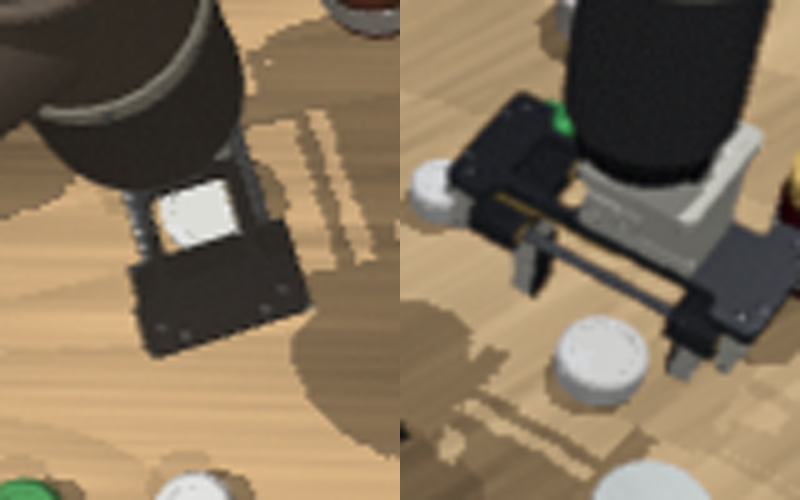

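carry_out --plan '[[[0,0,0.01],[0,0,0],0],[[0,0,0.01],[0,0,0],0],[[0,0,0.01],[0,0,0],0],[[0,0,0.009],[0,0,0],0],[[0,0,0],[0,0,0],0],[[0,0,0],[0,0,0],0]]' --grip_force 40

```text
time_s: 4.63
tcp_pos: [0.6089, 0.2537, 0.1827]
eef_rot: [179.9, -0.0, -70.3]
contact_force: [-0.5, 0.2, 1.2]
gripper_width: 0.0876
```

carry_out --plan '[[[0,0,0],[0,0,0],80],[[0,0,0],[0,0,0],110],[[0,0,0],[0,0,0],140],[[0,0,0],[0,0,0],180],[[0,0,0],[0,0,0],220],[[0,0,0],[0,0,0],255],[[0,0,0],[0,0,0],255],[[0,0,0],[0,0,0],255],[[0,0,0],[0,0,0],255],[[0,0,0],[0,0,0],255]]'

```text
time_s: 5.47
tcp_pos: [0.6092, 0.2541, 0.1839]
eef_rot: [-180.0, 0.0, -70.3]
contact_force: [-0.7, 0.2, 3.1]
gripper_width: 0.0534
```

carry_out --plan '[[[0,0,-0.008],[0,0,0],255],[[0,0,-0.015],[0,0,0],255],[[0,0,-0.02],[0,0,0],255],[[0,0,-0.02],[0,0,0],255],[[0,0,-0.02],[0,0,0],255],[[0,0,-0.02],[0,0,0],255],[[0,0,-0.02],[0,0,0],255],[[0,0,-0.02],[0,0,0],255],[[0,0,-0.02],[0,0,0],255],[[0,0,-0.01],[0,0,0],255],[[0,0,0],[0,0,0],255],[[0,0,0],[0,0,0],255]]'

```text
time_s: 6.47
tcp_pos: [0.6089, 0.2539, 0.3567]
eef_rot: [-180.0, 0.0, -70.3]
contact_force: [0.0, -0.5, -1.0]
gripper_width: 0.0537
```

carry_out --plan '[[[0.01,0.0101,0],[0,0,0],255],[[0.0181,0.0184,0],[0,0,0],255],[[0.0181,0.0184,0],[0,0,0],255],[[0.0181,0.0184,0],[0,0,0],255],[[0.0181,0.0184,0],[0,0,0],255],[[0.0181,0.0184,0],[0,0,0],255],[[0.0181,0.0184,0],[0,0,0],255],[[0.0181,0.0184,0],[0,0,0],255],[[0.008,0.0079,0],[0,0,0],255],[[0,0,0],[0,0,0],255],[[0,0,0],[0,0,0],255],[[0,0,0],[0,0,0],255]]'

```text
time_s: 7.47
tcp_pos: [0.52, 0.0686, 0.3562]
eef_rot: [180.0, -0.0, -70.3]
contact_force: [-0.4, 0.2, 0.1]
gripper_width: 0.0534
```

```bash
python3 - <<'E'
from ov import *
s=r.get_state();print(s["tcp_pos"],s["eef_rot"],s["contact_force"])
a=r.capture("top")[:,:,::-1]; b=r.capture("scene")[:,:,::-1]
cv2.imwrite("pics/raw_t2.png",a);cv2.imwrite("pics/raw_s2.png",b)
x,y,z=s["tcp_pos"];rim=z-.1835
def tile(im,n,x0,y0,w,h,sc,L):
    o=cv2.resize(im[y0:y0+h,x0:x0+w],None,fx=sc,fy=sc,interpolation=cv2.INTER_CUBIC)
    for l in L: circ(o,n,*l,x0,y0,sc)
    return o
L=[(x,y,rim+.019,.027,(0,0,255)),(x,y,rim,.027,(0,255,255)),(.5195,.0682,.135,.02,(0,255,0)),(.5195,.0682,0,.036,(0,255,0))]
cv2.imwrite("pics/p0.png",np.hstack([tile(a,"top",250,190,56,70,7,L),tile(b,"scene",246,160,56,70,7,L)]))
E
```

```text
[0.52003489 0.06857298 0.35619532] [ 1.79973874e+02 -4.13953814e-03 -7.02794668e+01] [-0.41644755  0.17557987  0.14998669]
```

View pics/p0.png

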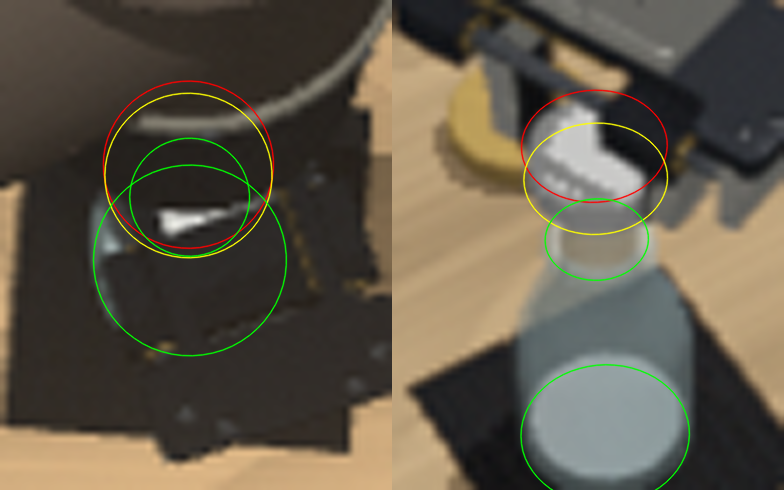

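```bash
python3 - <<'E'
import cv2,numpy as np
b=cv2.imread("pics/raw_s2.png");x0,y0,w,h,s=260,168,40,42,14
o=cv2.resize(b[y0:y0+h,x0:x0+w],None,fx=s,fy=s,interpolation=cv2.INTER_CUBIC)
o=cv2.convertScaleAbs(o,alpha=1.2)
for i in range(0,w,5): cv2.putText(o,str(x0+i),(i*s,10),0,.35,(0,0,255),1); cv2.line(o,(i*s+7,12),(i*s+7,20),(0,0,255),1)
for i in range(0,h,5): cv2.putText(o,str(y0+i),(0,i*s+11),0,.35,(0,0,255),1)
cv2.imwrite("pics/z0.png",o)
E
```

```text
(no output)
```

View pics/z0.png

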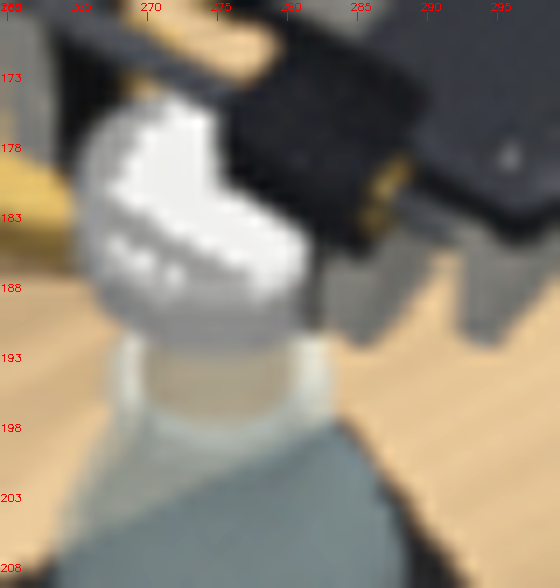

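The scene view shows the cap over the mouth. The cap's left edge is at u≈265 and its bottom at v≈192.6; the bead spans u 267–283. Both match prediction within about 1 mm, so I'm lowering it.

carry_out --plan '[[[0,0,0.008],[0,0,0],255],[[0,0,0.01],[0,0,0],255],[[0,0,0.008],[0,0,0],255],[[0,0,0.005],[0,0,0],255],[[0,0,0.002],[0,0,0],255],[[0,0,0.002],[0,0,0],255],[[0,0,0],[0,0,0],255]]' --grip_force 60

```text
time_s: 8.15
tcp_pos: [0.5198, 0.0683, 0.3212]
eef_rot: [180.0, -0.0, -70.3]
contact_force: [-0.1, -0.0, -0.3]
gripper_width: 0.0529
```

carry_out --plan '[[[0,0,0.002],[0,0,0],255],[[0,0,0.002],[0,0,0],255],[[0,0,0.002],[0,0,0],255],[[0,0,0],[0,0,0],255]]'

```text
time_s: 8.48
tcp_pos: [0.5196, 0.0682, 0.3154]
eef_rot: [180.0, 0.0, -70.3]
contact_force: [-0.1, 0.9, -0.2]
gripper_width: 0.0534
```

carry_out --plan '[[[0,0,0.0015],[0,0,0],255],[[0,0,0.0015],[0,0,0],255],[[0,0,0.0015],[0,0,0],255],[[0,0,0],[0,0,0],255]]'

```text
time_s: 8.82
tcp_pos: [0.5196, 0.0682, 0.3108]
eef_rot: [180.0, 0.0, -70.3]
contact_force: [-0.7, -0.5, 0.1]
gripper_width: 0.0532
```

carry_out --plan '[[[0,0,0.001],[0,0,0],255],[[0,0,0.001],[0,0,0],255],[[0,0,0],[0,0,0],255]]'

```text
time_s: 9.07
tcp_pos: [0.5197, 0.0683, 0.309]
eef_rot: [180.0, 0.0, -70.3]
contact_force: [-1.3, 0.2, 1.4]
gripper_width: 0.0532
```

Ring contact came at about 0.3095, as predicted. Now pressing.

carry_out --plan '[[[0,0,0.001],[0,0,0],255],[[0,0,0.001],[0,0,0],255],[[0,0,0],[0,0,0],255]]'

```text
time_s: 9.32
tcp_pos: [0.5198, 0.0683, 0.3071]
eef_rot: [-180.0, 0.0, -70.3]
contact_force: [-0.5, 0.5, -1.7]
gripper_width: 0.053
```

carry_out --plan '[[[0,0,0.001],[0,0,0],255],[[0,0,0.001],[0,0,0],255],[[0,0,0],[0,0,0],255]]'

```text
time_s: 9.57
tcp_pos: [0.5196, 0.0682, 0.3046]
eef_rot: [180.0, 0.0, -70.3]
contact_force: [-0.3, 0.4, -2.9]
gripper_width: 0.0531
```

carry_out --plan '[[[0,0,0.001],[0,0,0],255],[[0,0,0],[0,0,0],255]]'

```text
time_s: 9.73
tcp_pos: [0.5199, 0.0683, 0.3043]
eef_rot: [-180.0, -0.0, -70.3]
contact_force: [-1.7, 0.4, 2.1]
gripper_width: 0.0531
```

carry_out --plan '[[[0,0,0.001],[0,0,0],255],[[0,0,0],[0,0,0],255]]'

```text
time_s: 9.9
tcp_pos: [0.5201, 0.0683, 0.3043]
eef_rot: [-179.9, -0.0, -70.2]
contact_force: [-3.1, -0.6, 9.4]
gripper_width: 0.0533
```

carry_out --plan '[[[0,0,0.0005],[0,0,0],255],[[0,0,0],[0,0,0],255],[[0,0,0],[0,0,0],255],[[0,0,0],[0,0,0],255]]'

```text
time_s: 10.23
tcp_pos: [0.5201, 0.0683, 0.3043]
eef_rot: [-179.9, -0.0, -70.2]
contact_force: [-4.4, -0.6, 13.1]
gripper_width: 0.0531
```

```bash
python3 - <<'E'
from h import *
import time
b=r.capture("scene")[:,:,::-1]
for i in range(5):
    r.capture("scene");s=r.get_state();print(s["tcp_pos"],s["contact_force"],s["moment"],s["eef_rot"])
x0,y0,w,h,q=245,165,60,60,10
cv2.imwrite("pics/e0.png",cv2.resize(b[y0:y0+h,x0:x0+w],None,fx=q,fy=q,interpolation=cv2.INTER_CUBIC))
E
```

```text
[0.52011741 0.06827221 0.30432525] [-4.83045761 -0.28963716 13.75149338] [-0.12104939  2.08747428 -0.00832978] [-1.79899721e+02 -3.40541683e-02 -7.02365126e+01]
[0.52010639 0.06828702 0.30432767] [-4.97971062 -0.11263169 13.84256633] [-0.09519999  2.10347678 -0.018592  ] [-1.79900909e+02 -3.50755278e-02 -7.02347987e+01]
[0.52009359 0.06828393 0.30429991] [-3.98303129 -1.42370928 14.10795108] [-0.09701121  2.0645294   0.05880174] [-1.79905514e+02 -3.26234632e-02 -7.02394514e+01]
[0.5201103  0.06827826 0.30430385] [-4.98685888 -0.20390175 14.4527565 ] [-0.10588974  1.99596898  0.00930626] [-1.79904894e+02 -3.32859372e-02 -7.02396573e+01]
[0.52011065 0.06828888 0.3043201 ] [-5.17928559 -0.64875624 13.31318691] [-0.10342243  2.06234434 -0.02102413] [-1.79902025e+02 -3.39018901e-02 -7.02374064e+01]
```

View pics/e0.png

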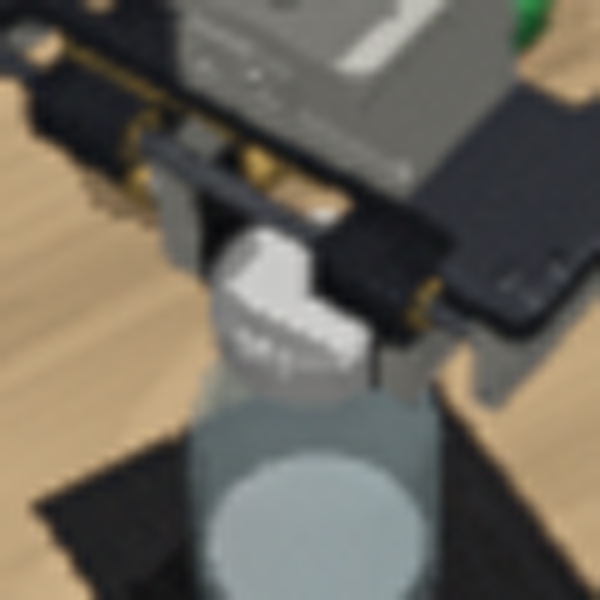

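```bash
python3 - <<'E'
from h import *
r.close_job();s=r.get_state();print(s["time_s"],s["tcp_pos"],s["contact_force"])
E
```

```text
the job is handed in; nothing more can be done
the job is handed in; nothing more can be done
```

The wide bottle on the mat is closed with the 54 mm white cap. I handed the job in at about 10.5 s with the arm still gripping and pressing the cap.

- **Choice of cap:** The bottle on the mat has the wide lip (opening about 40 mm), so I took the larger white cap. It measured 53.4 mm in the jaws. The small white cap, the green look-alikes and the brass lid were never approached.
- **Click and seating:** The ring first touched at a TCP height of about 0.3095 m. The force then dropped away, and I hit a hard stop at 0.3043 m. Home was estimated at 0.3035–0.3039 m, so the stop is 0.4–0.8 mm high, inside the 1.6 mm allowance. I never saw the 10 N peak itself, because the reported readings fell on either side of it; the click is inferred from the drop in force and the hard stop.
- **Final state:** The press held steady at 13–14 N down, somewhat above the click force, and the tool was vertical to about 0.1°. The last scene picture shows the cap down on the neck and the bottle upright on the mat.
- **Not ideal:** A steady sideways load of about 5 N built up while pressing. I left it because the readings were stable. The top camera was blocked by the arm, so centring over the mouth was checked only in the scene camera, to about 1 mm.

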